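# Clamp a power module for soldering: touch plus a quarter turn

## Task

Slide the finned power module into the blue screw clamp, steel-pad end first, flat on the base between the guides and gently home against the end stop. Then turn the black knob clockwise until the red foot just touches the module, and from that touch tighten it by another quarter of a turn and no more. Let go, and leave the other things on the bench alone.

Things in the scene. Friction and masses are not known exactly. Their poses are not given: they have to be found in the camera images.
- clamp: Bench screw clamp (sizes in mm): aluminium base, blue C-frame, fixed to the bench. Origin on the bench under the spindle axis, z up, x from the open mouth (robot side) to the blue upright. Base 112 wide, x -70 to +62, top 16 above the bench. Blue arm overhead x -19 to +60, z 81 to 110, with a brass collar to z 114 on top; upright x 32 to 60.
- clamp_mouth (a point): Middle of the entry between the two steel guides, on the base's top face at clamp x -62, z 16; axes as the clamp's. The guides stand 10 high on the base, 41 apart from clamp x -40 to +22; their mouths flare to about 50 at x -62.
- end_stop: Steel end stop of the clamp, a fixed block 8x34x16 across the end of the guides. Origin under its centre, at clamp x +26, z 16; its front face, where the module stops, is at clamp x +22.
- module: Loose power module, 0.15 to 0.23 kg: finned heat sink 140 (x) x 36 (y) x 24 (z) with a green board on top. Origin at the centre of its underside; x along it to the end with the bare steel pad. Parts stand 9 above the top from x -18 to +21; beyond x 31 it is flat, 23.5 high. When home its origin is at clamp x -48, z 16, and its last 48 mm stick out in front of the base, to hold across the 36 width.
- module_rear (a point): Centre of the module's +x end face (steel-pad end), 70 mm from the module's origin and 12 above its underside; home at clamp x +22.
- spindle: Vertical screw; origin at the knob's centre, 150.5 mm above the bench at the start. It goes down 8 mm per clockwise turn (coarse thread) and stays where left. Its red foot (19 across) is on a stem with a lock nut; how far that is screwed out differs each time and is not measured: at first the foot is 2 to 6 mm above a module lying home.
- knob (a joint): Turn of the knob, rad, 0 at the start, growing clockwise seen from above (tightening); noisy. The screw's own friction is about 0.15 N m either way. The foot is sprung: at the touch it presses with about 22 N, which adds about 0.025 N m to the turning moment; a quarter turn further it is about 55 N and 0.045 N m more. Over 92 N (half a turn) bows the board.
- knob_top (a point): Centre of the top face of the round knurled black knob, 36 mm across and 24 high, its underside 24 mm clear of the brass collar at the start; a white line on top marks its angle. Goes down with the spindle.
- control_board: Bystander, loose: green circuit board 55x79x5 mm. Leave alone; origin under its centre.
- driver_red: Bystander, loose: thin red-handled screwdriver, length 156 mm. Leave alone; origin under its centre.
- masking_tape: Bystander, loose: roll of masking tape 100 across, 25 high mm. Leave alone; origin under its centre.

How it is judged:
By the outcome, as a careful person would: the job done as asked, in the order asked, and still so for the second after the job is handed in, with the robot touching nothing.
It also fails if it takes over 72 s, if anything falls off the work surface, if the arm or the gripper's body presses on something with over 40 N, if the wrist force passes 120 N, or if a joint passes its speed limit or range.

## Robot

A 6-joint arm with a two-finger parallel gripper is mounted at the origin on a cart in front of the work surface, level with it; the furniture and walls round the work are solid. World frame = base frame: x ahead of the robot, y to its left, z up, the work surface at z = 0. Lengths are in m, angles in rad, forces in N, time in s.
With the tool pointing down it reaches from about 0.35 to 0.775 m from the base axis. Payload 7.3 kg.
Tool frame: the origin (TCP) lies at the very end of the fingers, on their centre line; the grasp point (between the pads) lies 19 mm behind it; z points along the fingers, y is the line along which they close (so a half turn about z gives the same grasp; the last joint's range is limited). The gripper opens to 92 mm and grips with 3 to 60 N. Pads are 19 mm wide; open, the fingers measure 130 mm over their backs; the gripper's body (75 mm by 190 mm) begins 47 mm behind the grasp point.
Start: joints at [-1.363, 0.342, 1.524, -0, 1.275, -0.146], TCP at [0.182, -0.492, 0.227] pointing down, gripper open.
Joint ranges: [-2.53, 2.53], [-0.77, 2.02], [0.04, 2.7], [-1, 4.14], [0.28, 2.66], [-3.11, 3.11]. Speed limits (rad/s): [2.57, 2.57, 3.14, 3.14, 3.14, 3.14].

## Interface

Orientations are given as [roll, pitch, yaw] about the fixed x, y, z axes, in that order (R = Rz(yaw) Ry(pitch) Rx(roll)).
In Python, from cell import observe, read_camera, get_calibration, hand_in, search_frame gives the robot as it stands.
- The arm moves only by the tool step_arm, never from a script. Its argument "commands" is a list of rows, each an object with "translation": the shift along the tool's x, y, z in mm, a list of three; "roll": the turn about the tool's z in rad. In form: [{"translation": [x, y, z], "roll": roll}, ...]. A call has 1 to 20 rows; each row shifts and turns the commanded pose from where the row before left it, along the tool's axes as they then stand; what a row does not reach is not made up. A row lasts 1/12 s, in which the tool goes at most 41.7 mm and 7.16 degrees, less where a joint would pass 70% of its speed; a pose out of reach is approached as far as the arm can. A call is refused whole if a number of a shift passes 41.7 or a number of a turn 0.125, either way. A call with a gripper value outside its range is refused whole. "fingers" is the opening, from 0 (shut) to 1 (fully open), set as the call begins (left out, the last holds). The fingers move at their own pace and stop on an object; "grip_force" is the grip in N (left out, the last holds). Time passes only in rows, so rows that do not move let the fingers close. It gives the time, the measured TCP pose, the force, the opening and the grip force at its end, in the units of the state.
- observe(): the state, without advancing time (a new reading comes with each control period).
- read_camera(name): name is "scene" or "top" or "wrist"; returns the picture (480x640x3 uint8, red, green, blue); there is no depth.
- get_calibration(name): a dict with "camera_matrix" (3x3 intrinsics, pixels), "dist_coeffs" ([k1, k2, p1, p2, k3] as OpenCV has them; the pictures are not rectified), "world_from_camera" (4x4, takes a point from camera to world coordinates). Camera axes: x right, y up, looking along -z (the intrinsics and any distortion apply to the point x, -y, -z); pixel columns grow to the right and rows downward; lengths in m; the calibration is good to about 2 mm. A picture is of the moment at which its call begins: read the wrist's pose just before it. get_calibration takes no time and is no camera call; for the wrist camera it gives the pose at the moment of the call.
- hand_in(): hands the job in; it is judged then, once.
Trained networks look in the newest picture that a camera, given by its name, has taken for a name from the list of things; names that differ only in an ending like _2 or _b are one class to them, and where a whole thing is asked for, a point or a joint stands for the part that bears it (a point fixed in the world has none). Each returns a list of dicts, best first, with "confidence" (0 to 1); they miss things now and then, are a little off and sometimes report something else, mostly with a low value. They report only what shows in the picture. A call takes as long as a camera call.
- search_frame(camera, name): "at" ([x, y, z] in m, in world coordinates, good to about 4 mm: the middle of the surface that is visible of it).
The state is a dict: "time": time; "qpos": joint angles; "qvel": joint speeds; "joint_efforts": joint torques, N m; "tool_pos": TCP position; "tool_rot": TCP orientation; "contact_force": force on the tool from outside, world axes, zero at the start; "torque": the same for the moment, N m; "opening": finger opening in m; "grip_force": force on a finger pad.
Only numpy, scipy, OpenCV 4.12 (cv2) and the standard library are available. Lean on these libraries where they do the work, as an engineer would, in place of code of your own. Each camera call takes 0.05 s, during which the arm holds its last target. There are 200 camera calls.

## Working session

There is one attempt and no reset: what is moved stays moved. The work goes in short steps, Python scripts to look and compute and a tool call to move; the robot and the scene stay as the last step left them, time stands still between calls to the robot, and variables do not carry over. Pictures are saved under pics/ and viewed, at most 10 in all, crops included, and the job is handed in when it is done.

Besides the shell and the picture viewer there is one more tool, called after "Request:" as name(argument=value, ...) on one line, values as JSON. step_arm: Moves the arm, as the interface text tells. Its arguments: {"type":"object","properties":{"commands":{"type":"array"},"fingers":{"type":"number"},"grip_force":{"type":"number"}},"required":["commands"]}

```bash
mkdir -p pics; ls; python3 - <<'E'
from cell import *
import cv2
s=observe(); print(s)
for c in ("top","scene"):
    im=read_camera(c); cv2.imwrite(f"pics/{c}0.png",im[:,:,::-1])
    k=get_calibration(c); print(c,k)
    for n in ("module","module_rear","clamp","clamp_mouth","end_stop","knob_top","spindle"):
        print(n,[(r["at"],r["confidence"]) for r in search_frame(c,n)[:2]])
E
```

```text
pics
{'time': 0.0, 'qpos': array([-1.36298526e+00,  3.42724193e-01,  1.52502070e+00, -2.19590342e-05,
        1.27538309e+00, -1.46020600e-01]), 'qvel': array([-2.49296031e-04, -9.65724716e-05,  2.34941333e-03, -8.97023661e-04,
       -8.28818796e-04,  1.06784838e-03]), 'joint_efforts': array([-1.09991252e-03, -4.31245708e+01, -2.44224304e+01,  7.16293976e-02,
        5.60534012e-02, -1.18482512e-04]), 'tool_pos': array([ 0.18182955, -0.49207474,  0.22604291]), 'tool_rot': array([-3.14007061e+00, -2.02618650e-04,  3.53837918e-01]), 'contact_force': array([-0.6432435 ,  0.04724875,  0.33520025]), 'torque': array([ 0.02022421,  0.04684114, -0.03321272]), 'grip_force': 0.0, 'opening': 0.09149603910399844}
top {'camera_matrix': array([[576.61423273,   0.        , 323.49877943],
       [  0.        , 576.61423273, 246.5899612 ],
       [  0.        ,   0.        ,   1.        ]]), 'dist_coeffs': array([-0.06092865,  0.        ,  0.        ,  0.        ,  0.        ]), 'world_from_camera': array([[-3.78135257e-03,  9.85289401e-01, -1.70852269e-01,
         2.98309830e-01],
       [-9.99751
[... 761 characters left out ...]
5,  0.        ,  0.        ,  0.        ,  0.        ]), 'world_from_camera': array([[-0.73795266,  0.4372492 , -0.51404184,  0.07546305],
       [-0.67459503, -0.45691251,  0.5797866 ,  0.52324183],
       [ 0.01863908,  0.77462513,  0.63214594,  0.65879166],
       [ 0.        ,  0.        ,  0.        ,  1.        ]])}
module []
module_rear [([0.5411, -0.1789, 0.0235], 0.94)]
clamp [([0.6317, 0.1016, 0.0229], 0.92)]
clamp_mouth [([0.6307, 0.1031, 0.0236], 0.87), ([0.5726, 0.3192, 0.0169], 0.44)]
end_stop [([0.6522, 0.0983, 0.0286], 0.43)]
knob_top [([0.6253, 0.0945, 0.1615], 0.84), ([0.6335, 0.103, 0.0229], 0.4)]
spindle [([0.6287, 0.0945, 0.153], 0.88), ([0.6646, -0.3029, 0.0033], 0.31)]
```

View pictures.

View pics/top0.png

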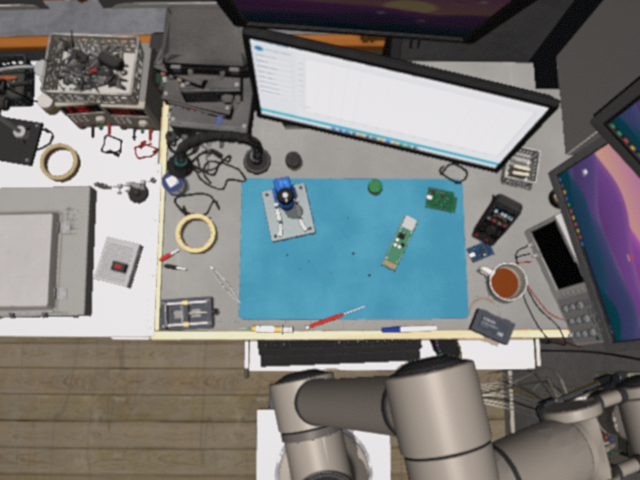

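View pics/scene0.png

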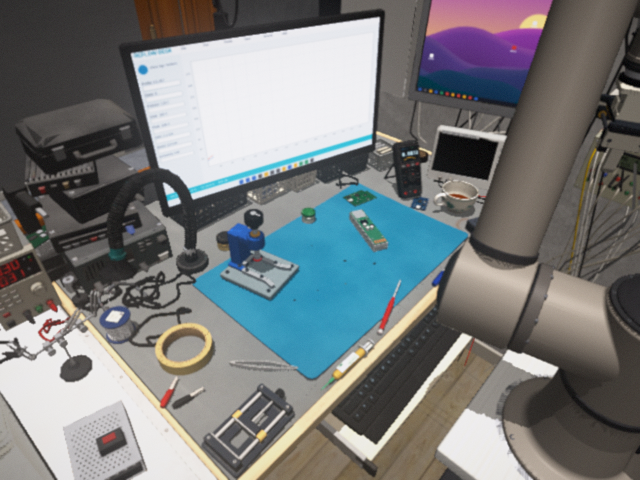

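```bash
cat > h.py <<'E'
import numpy as np, cv2
from cell import *
def pix2world(cal,uv,z):
    "pixels (N,2) to the world plane at height z (scalar or N)"
    K=cal["camera_matrix"];T=cal["world_from_camera"]
    n=cv2.undistortPoints(np.array(uv,float).reshape(-1,1,2),K,np.array(cal["dist_coeffs"])).reshape(-1,2)
    d=np.c_[n[:,0],-n[:,1],-np.ones(len(n))]@T[:3,:3].T
    o=T[:3,3]; return o+d*((np.asarray(z)-o[2])/d[:,2])[:,None]
def world2pix(cal,P):
    T=np.linalg.inv(cal["world_from_camera"]); c=np.asarray(P,float).reshape(-1,3)@T[:3,:3].T+T[:3,3]
    c=c*[1,-1,-1]
    return cv2.projectPoints(c,np.zeros(3),np.zeros(3),cal["camera_matrix"],np.array(cal["dist_coeffs"]))[0].reshape(-1,2)
E
python3 - <<'E'
import cv2,numpy as np
t=cv2.imread("pics/top0.png"); 
a=cv2.resize(t[170:250,250:330],(400,400),interpolation=cv2.INTER_CUBIC)
b=cv2.resize(t[205:285,365:445],(400,400),interpolation=cv2.INTER_CUBIC)
cv2.imwrite("pics/crop1.png",np.hstack([a,b]))
E
```

```text
(no output)
```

View pics/crop1.png

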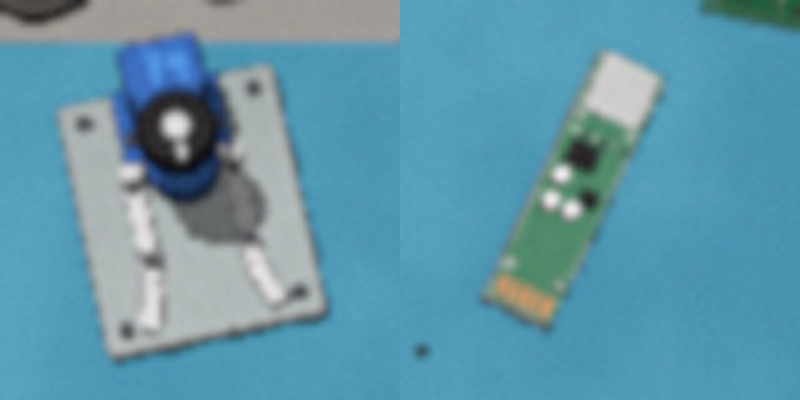

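The crops show the clamp base corners at (58,110), (270,65), (328,315) and (113,358). The module's pad-end corners are at (603,48) and (665,78), and its other end is at (548,328) and (482,300).

```bash
python3 - <<'E'
from h import *
cal=get_calibration("top")
f=lambda p,o:(np.array(p,float)+.5)/5-.5+o
B=pix2world(cal,f([(58,110),(270,65),(328,315),(113,358)],np.array([250,170])),.016)[:,:2]
M=pix2world(cal,f([(203,48),(265,78),(148,328),(82,300)],np.array([365,205])),.022)[:,:2]
def rep(n,C,offs):
    TL,TR,BR,BL=C
    d=(TL+TR-BL-BR)/2; c=C.mean(0); yaw=np.arctan2(d[1],d[0])
    e=TL+BL-TR-BR; yaw2=np.arctan2(-e[0],e[1])
    print(n,"ctr",c.round(4),"L",np.linalg.norm(d).round(4),"W",(np.linalg.norm(e)/2).round(4),"yaw",yaw.round(3),yaw2.round(3),"origin",(c-offs*np.array([np.cos(yaw),np.sin(yaw)])).round(4))
rep("clamp",B,-.004); rep("module",M,0)
k=pix2world(cal,f([(176,128)],np.array([250,170])),.1625); print("knob",k)
w=get_calibration("wrist"); T=w["world_from_camera"]; s=observe()
from scipy.spatial.transform import Rotation as R
Rt=R.from_euler("xyz",s["tool_rot"]).as_matrix()
print("cam in tool",Rt.T@(T[:3,3]-s["tool_pos"]),"\n",Rt.T@T[:3,:3],w["camera_matrix"][0,0], "x axis",Rt[:,0],"y",Rt[:,1])
E
```

```text
clamp ctr [0.6316 0.0855] L 0.1315 W 0.1093 yaw 0.224 0.21 origin [0.6355 0.0864]
module ctr [ 0.5534 -0.1923] L 0.1416 W 0.0348 yaw -0.46 -0.434 origin [ 0.5534 -0.1923]
knob [[0.63550265 0.08723767 0.1625    ]]
cam in tool [ 0.06715871  0.00066793 -0.15822846] 
 [[-6.08943043e-04  9.68237179e-01  2.50032786e-01]
 [ 9.99999480e-01  3.85216635e-04  9.43722874e-04]
 [ 8.17430785e-04  2.50033230e-01 -9.68236911e-01]] 399.4076562399779 x axis [9.38070753e-01 3.46443737e-01 4.54014278e-06] y [ 3.46443734e-01 -9.38070746e-01  1.26283679e-04]
```

Request:
step_arm(commands=[{"translation": [35, -15.3, 0], "roll": 0}, {"translation": [35, -15.3, 0], "roll": 0}, {"translation": [35, -15.3, 0], "roll": 0}, {"translation": [35, -15.3, 0], "roll": 0}, {"translation": [35, -15.3, 0], "roll": 0}, {"translation": [35, -15.3, 0], "roll": 0}, {"translation": [35, -15.3, 0], "roll": 0}, {"translation": [35, -15.3, 0], "roll": 0}, {"translation": [35, -15.3, 0], "roll": 0}, {"translation": [35, -15.3, 0], "roll": 0}, {"translation": [35, -15.3, 0], "roll": 0}, {"translation": [35, -15.3, 0], "roll": 0}], fingers=1, grip_force=30)

```text
time: 1.8
tool_pos: [0.5134, -0.1731, 0.2269]
tool_rot: [3.141, -0.0, 0.354]
contact_force: [0.8, -0.8, 0.8]
opening: 0.0916
grip_force: 0.0
```

Request:
step_arm(commands=[{"translation": [0, 0, 0], "roll": -0.123}, {"translation": [0, 0, 0], "roll": -0.123}, {"translation": [0, 0, 0], "roll": -0.123}, {"translation": [0, 0, 0], "roll": -0.123}, {"translation": [0, 0, 0], "roll": -0.123}, {"translation": [0, 0, 0], "roll": -0.123}, {"translation": [0, 0, 0], "roll": -0.123}, {"translation": [0, 0, 0], "roll": -0.123}, {"translation": [0, 0, 0], "roll": -0.123}, {"translation": [0, 0, 0], "roll": -0.123}, {"translation": [0, 0, 0], "roll": -0.123}, {"translation": [0, 0, 0], "roll": -0.123}, {"translation": [0, 0, 0], "roll": -0.123}, {"translation": [0, 0, 0], "roll": -0.123}, {"translation": [0, 0, 0], "roll": -0.123}, {"translation": [0, 0, 0], "roll": -0.123}, {"translation": [0, 0, 0], "roll": -0.123}, {"translation": [0, 0, 0], "roll": -0.123}, {"translation": [0, 0, 0], "roll": -0.123}])

```text
time: 3.38
tool_pos: [0.5123, -0.1747, 0.2267]
tool_rot: [-3.142, -0.0, 2.697]
contact_force: [-1.0, -0.3, 0.5]
opening: 0.0916
grip_force: 0.0
```

```bash
python3 - <<'E'
from h import *
s=observe(); print(s["time"],s["qpos"].round(3),s["tool_pos"].round(4),s["tool_rot"].round(4))
im=read_camera("wrist"); cal=get_calibration("wrist"); cv2.imwrite("pics/w1.png",im[:,:,::-1])
np.save("cal1.npy",cal,allow_pickle=True)
E
```

```text
3.3833 [-0.47   0.372  1.479 -0.     1.29  -1.596] [ 0.5123 -0.1747  0.2267] [-3.1415 -0.      2.6969]
```

View pics/w1.png

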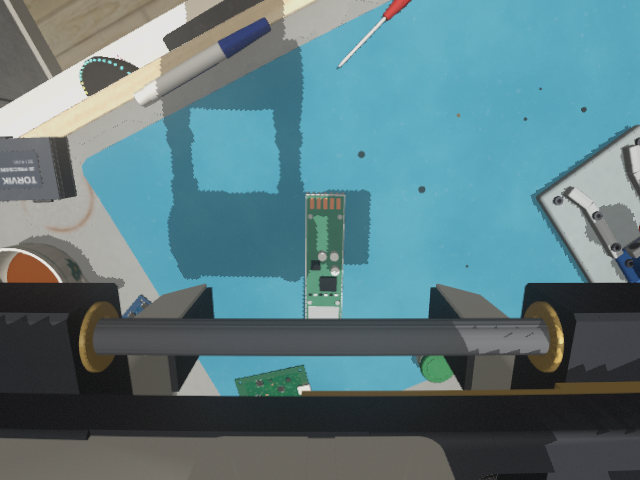

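The wrist view shows the module's orange-contact end at (305–345, 195). Its edges run down to (307,318) and (340,318), where the gripper hides the rest.

```bash
python3 - <<'E'
from h import *
cal=np.load("cal1.npy",allow_pickle=True).item()
P=pix2world(cal,[(305,195),(345,195),(307,318),(340,318)],.0235)[:,:2]
a=(P[0]+P[1])/2;b=(P[2]+P[3])/2;d=b-a;yaw=np.arctan2(d[1],d[0]);u=d/np.linalg.norm(d)
print(P.round(4),"yaw",yaw,"origin",a+.07*u,"grasp(-44)",a+.026*u, "W",np.linalg.norm(P[0]-P[1]))
s=observe();g=a+.026*u-s["tool_pos"][:2];y=s["tool_rot"][2]
print("tool shift",1e3*(g@[np.cos(y),np.sin(y)]),1e3*(g@[np.sin(y),-np.cos(y)]),"roll",y-(yaw+np.pi))
E
```

```text
[[ 0.485  -0.178 ]
 [ 0.5003 -0.1453]
 [ 0.5942 -0.2283]
 [ 0.6079 -0.199 ]] yaw -0.4475067070984106 origin [ 0.5557932 -0.1919487] grasp(-44) [ 0.51612593 -0.17290906] W 0.03615330386206383
tool shift -2.698426645570016 3.3353971901773383 roll 0.010227748823123939
```

Request:
step_arm(commands=[{"translation": [-2.7, 3.3, 30], "roll": 0.006}, {"translation": [0, 0, 40], "roll": 0}, {"translation": [0, 0, 40], "roll": 0}, {"translation": [0, 0, 40], "roll": 0}, {"translation": [0, 0, 30], "roll": 0}, {"translation": [0, 0, 20], "roll": 0}, {"translation": [0, 0, 10], "roll": 0}, {"translation": [0, 0, 5], "roll": 0}, {"translation": [0, 0, 4], "roll": 0}, {"translation": [0, 0, 3], "roll": 0}, {"translation": [0, 0, 0], "roll": 0}, {"translation": [0, 0, 0], "roll": 0}])

```text
time: 4.43
tool_pos: [0.5168, -0.1733, 0.0057]
tool_rot: [-3.142, 0.002, 2.685]
contact_force: [0.1, 0.0, 1.0]
opening: 0.0922
grip_force: 0.0
```

Request:
step_arm(commands=[{"translation": [0, 0, 0], "roll": 0}, {"translation": [0, 0, 0], "roll": 0}, {"translation": [0, 0, 0], "roll": 0}, {"translation": [0, 0, 0], "roll": 0}, {"translation": [0, 0, 0], "roll": 0}, {"translation": [0, 0, 0], "roll": 0}, {"translation": [0, 0, 0], "roll": 0}, {"translation": [0, 0, 0], "roll": 0}, {"translation": [0, 0, 0], "roll": 0}, {"translation": [0, 0, 0], "roll": 0}], fingers=0, grip_force=30)

```text
time: 5.27
tool_pos: [0.5161, -0.173, 0.0047]
tool_rot: [-3.142, -0.0, 2.685]
contact_force: [-0.7, 0.4, 0.8]
opening: 0.0355
grip_force: 30.0
```

Request:
step_arm(commands=[{"translation": [0, 0, -10], "roll": 0}, {"translation": [0, 0, -30], "roll": 0}, {"translation": [2, 15, -35], "roll": 0}, {"translation": [2, 15, -35], "roll": 0}, {"translation": [2, 15, -35], "roll": 0}, {"translation": [2, 15, -35], "roll": 0}, {"translation": [2, 15, -35], "roll": 0}, {"translation": [0, 0, 0], "roll": 0}, {"translation": [0, 0, 0], "roll": 0}])

```text
time: 6.02
tool_pos: [0.5411, -0.1007, 0.2222]
tool_rot: [3.141, 0.005, 2.686]
contact_force: [0.0, -0.1, -3.0]
opening: 0.0359
grip_force: 30.0
```

```bash
python3 - <<'E'
from h import *
s=observe(); print(s["time"],s["tool_pos"].round(4),s["tool_rot"].round(4),s["opening"],s["contact_force"])
im=read_camera("wrist"); cal=get_calibration("wrist"); cv2.imwrite("pics/w2.png",im[:,:,::-1])
np.save("cal2.npy",cal,allow_pickle=True)
E
```

```text
6.0167 [ 0.5411 -0.1007  0.2222] [3.1411 0.0047 2.6864] 0.03587019778413016 [ 0.01937935 -0.0831474  -2.98460502]
```

View pics/w2.png

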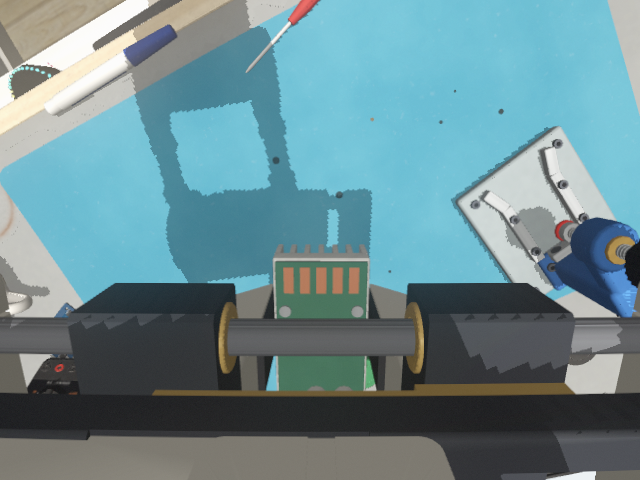

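The clamp base's front corners show at about (457,202) and (559,127), with the guides between them. The module is held square in the fingers.

```bash
python3 - <<'E'
from h import *
cal=np.load("cal2.npy",allow_pickle=True).item()
im=cv2.imread("pics/w2.png");g=cv2.cvtColor(im,cv2.COLOR_BGR2GRAY)
c=cv2.cornerSubPix(g,np.array([[[457,202]],[[559,127]]],np.float32),(6,6),(-1,-1),(3,50,.01)).reshape(-1,2);print(c)
R,L=pix2world(cal,c,.016)[:,:2]
print(R,L,np.linalg.norm(L-R)); e=L-R; yaw=np.arctan2(-e[0],e[1]); u=np.array([np.cos(yaw),np.sin(yaw)])
v=np.array([-u[1],u[0]]); o=(R+L)/2+.07*u; print("yaw",yaw,"origin",o)
o=np.array([.6355,.0866]) if 0 else o
S=5; x0,y0=445,115
big=cv2.resize(im[y0:y0+120,x0:x0+160],None,fx=S,fy=S,interpolation=cv2.INTER_CUBIC)
def pr(P,col):
    q=world2pix(cal,[[*(o+a*u+b*v),h] for a,b,h in P]); q=((q-[x0,y0]+.5)*S-.5).astype(int)
    cv2.polylines(big,[q.reshape(-1,1,2)],False,col,1)
pr([(.0,-.056,.016),(-.07,-.056,.016),(-.07,.056,.016),(.0,.056,.016)],(0,0,255))
for s in(1,-1): pr([(-.062,s*.025,.026),(-.04,s*.0205,.026),(.022,s*.0205,.026)],(255,0,255))
cv2.imwrite("pics/ov.png",big)
E
```

```text
[[454.4173  200.74385]
 [558.0597  125.48691]]
[0.57730525 0.01625965] [0.55566217 0.12395563] 0.10984919643315319
yaw 0.19832284603459083 origin [0.6351116  0.08389941]
```

View pics/ov.png

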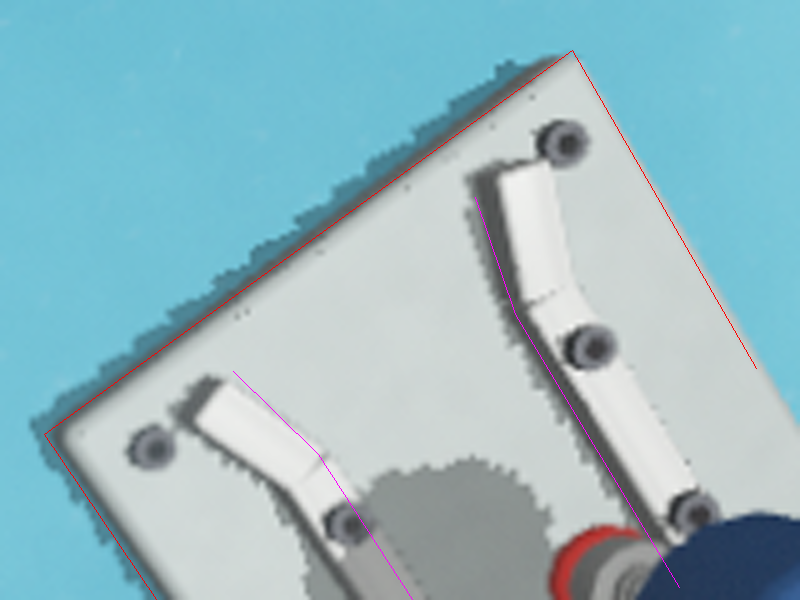

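Request:
step_arm(commands=[{"translation": [25.6, 14.3, 0], "roll": 0}, {"translation": [25.6, 14.3, 0], "roll": 0}, {"translation": [25.6, 14.3, 0], "roll": 0}, {"translation": [25.6, 14.3, 0], "roll": 0}, {"translation": [25.6, 14.3, 0], "roll": 0}, {"translation": [25.8, 14.4, 0], "roll": 0}, {"translation": [0, 0, 28], "roll": -0.1113}, {"translation": [0, 0, 28], "roll": -0.1113}, {"translation": [0, 0, 28], "roll": -0.1113}, {"translation": [0, 0, 28], "roll": -0.1113}, {"translation": [0, 0, 28], "roll": -0.1113}, {"translation": [0, 0, 28], "roll": -0.1113}, {"translation": [0, 0, 0], "roll": 0}, {"translation": [0, 0, 0], "roll": 0}, {"translation": [0, 0, 0], "roll": 0}])

```text
time: 7.32
tool_pos: [0.4402, 0.0434, 0.0522]
tool_rot: [-3.142, -0.0, -2.934]
contact_force: [0.2, -0.4, -1.3]
opening: 0.036
grip_force: 30.0
```

```bash
python3 - <<'E'
from h import *
s=observe(); print(s["time"],s["tool_pos"].round(4),s["tool_rot"].round(4),s["qpos"].round(3))
ims={c:read_camera(c) for c in("top","scene")}
a=ims["top"][170:280,235:345,::-1]; a=cv2.resize(a,(440,440),interpolation=cv2.INTER_CUBIC)
b=ims["scene"][195:305,200:290,::-1]; b=cv2.resize(b,(360,440),interpolation=cv2.INTER_CUBIC)
cv2.imwrite("pics/pre.png",np.hstack([a,b]))
E
```

```text
7.3167 [0.4402 0.0434 0.0522] [-3.1416e+00 -4.0000e-04 -2.9343e+00] [-0.075  0.436  1.964 -0.     0.741 -1.853]
```

View pics/pre.png

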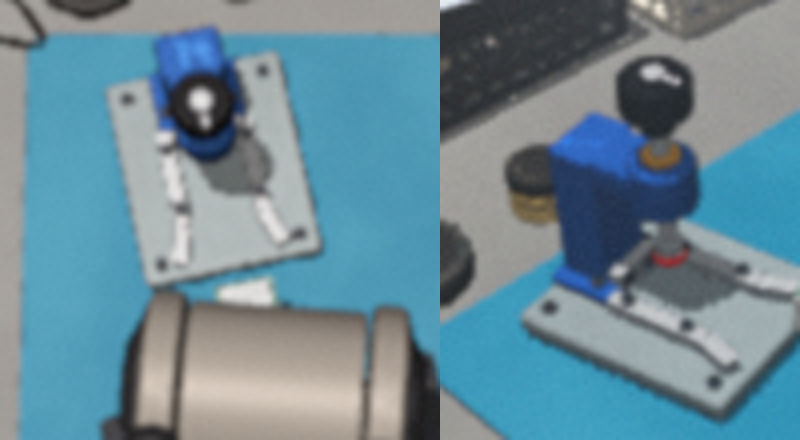

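The module's pad end shows at crop (216,289) to (272,280), just in front of the base mouth. It looks roughly centred, so I'll check that numerically in the same image.

```bash
python3 - <<'E'
from h import *
cal=get_calibration("top")
f=lambda p,o,s:(np.array(p,float)+.5)/s-.5+o
o4=np.array([235,170])
B=pix2world(cal,f([(107,89),(276,53),(322,252),(152,287)],o4,4),.016)[:,:2]
TL,TR,BR,BL=B; c=B.mean(0); e=TL+BL-TR-BR; d=TL+TR-BL-BR
y=.5*(np.arctan2(d[1],d[0])+np.arctan2(-e[0],e[1])); u=np.array([np.cos(y),np.sin(y)]);v=np.array([-u[1],u[0]]);o=c+.004*u
print("clamp",o,y)
P=pix2world(cal,f([(216,289),(273,280)],o4,4),.0235+.0475)[:,:2]
print("pad corners in clamp", [(1e3*((p-o)@u),1e3*((p-o)@v)) for p in P])
G=pix2world(cal,f([(177,205),(254,190),(183,262),(281,240)],o4,4),.026)[:,:2]
print("guides in clamp", [(1e3*((p-o)@u),1e3*((p-o)@v)) for p in G])
k=pix2world(cal,f([(201,101)],o4,4),.1625)[0,:2]; print("knob",(k-o)@u,(k-o)@v)
s=observe()["tool_pos"][:2]; print("tcp in clamp",(s-o)@u,(s-o)@v)
E
```

```text
clamp [0.63505939 0.0860517 ] 0.21976621027416968
pad corners in clamp [(np.float64(-88.96144334490013), np.float64(15.11383201196154)), (np.float64(-91.03373270293781), np.float64(-19.268876672316853))]
guides in clamp [(np.float64(-23.524465730871317), np.float64(27.44066987440166)), (np.float64(-24.58604653043454), np.float64(-21.236186206925613)), (np.float64(-59.57686056883513), np.float64(31.33798654834185)), (np.float64(-59.20397347330936), np.float64(-30.760540604408444))]
knob 0.0013954717804705043 0.000736459019480313
tcp in clamp -0.19863756072978905 0.0007167476478560102
```

Request:
step_arm(commands=[{"translation": [0, 1, 14], "roll": -0.009}, {"translation": [0, 0, 10], "roll": 0}, {"translation": [0, 0, 5], "roll": 0}, {"translation": [0, 0, 0], "roll": 0}, {"translation": [-6, 0, 0], "roll": 0}, {"translation": [-8, 0, 0], "roll": 0}, {"translation": [-8, 0, 0], "roll": 0}, {"translation": [-8, 0, 0], "roll": 0}, {"translation": [-6, 0, 0], "roll": 0}, {"translation": [0, 0, 0], "roll": 0}, {"translation": [0, 0, 0], "roll": 0}, {"translation": [0, 0, 0], "roll": 0}])

```text
time: 8.42
tool_pos: [0.4746, 0.0526, 0.0225]
tool_rot: [3.141, -0.001, -2.921]
contact_force: [-0.1, 0.1, -2.5]
opening: 0.0357
grip_force: 30.0
```

Request:
step_arm(commands=[{"translation": [0, 0, 0.8], "roll": 0}, {"translation": [0, 0, 0.6], "roll": 0}, {"translation": [0, 0, 0], "roll": 0}, {"translation": [0, 0, 0], "roll": 0}])

```text
time: 8.75
tool_pos: [0.4749, 0.0525, 0.0212]
tool_rot: [-3.142, -0.0, -2.922]
contact_force: [0.6, -0.4, -3.2]
opening: 0.0354
grip_force: 30.0
```

```bash
python3 - <<'E'
from h import *
s=observe()
o=np.array([.6352,.0860]);y=.215;u=np.array([np.cos(y),np.sin(y)]);v=np.array([-u[1],u[0]])
p=s["tool_pos"]; print(s["time"],p,s["tool_rot"],s["contact_force"],s["torque"],"clamp:",(p[:2]-o)@u,(p[:2]-o)@v)
E
```

```text
8.75 [0.47486186 0.05246624 0.02124644] [-3.14158346e+00 -2.73807151e-04 -2.92171249e+00] [ 0.62031872 -0.3946749  -3.19498588] [ 0.09759114 -0.03598837 -0.02017975] clamp: -0.1638009212040725 0.0014460367895937495
```

Request:
step_arm(commands=[{"translation": [0, -0.5, 0.4], "roll": 0}, {"translation": [0, 0, 0.2], "roll": 0}, {"translation": [0, 0, 0], "roll": 0}])

```text
time: 9.0
tool_pos: [0.4751, 0.0519, 0.0207]
tool_rot: [-3.141, -0.0, -2.922]
contact_force: [0.4, 0.2, -1.7]
opening: 0.0356
grip_force: 30.0
```

Request:
step_arm(commands=[{"translation": [0, 0, 0.4], "roll": 0}, {"translation": [0, 0, 0], "roll": 0}, {"translation": [0, 0, 0], "roll": 0}])

```text
time: 9.25
tool_pos: [0.4752, 0.052, 0.0204]
tool_rot: [-3.141, 0.0, -2.922]
contact_force: [-0.3, -0.9, 0.4]
opening: 0.0359
grip_force: 30.0
```

Request:
step_arm(commands=[{"translation": [-4, 0, 0], "roll": 0}, {"translation": [-4, 0, 0], "roll": 0}, {"translation": [-4, 0, 0], "roll": 0}, {"translation": [-4, 0, 0], "roll": 0}, {"translation": [-4, 0, 0], "roll": 0}])

```text
time: 9.67
tool_pos: [0.4951, 0.0565, 0.0203]
tool_rot: [-3.142, -0.0, -2.921]
contact_force: [-1.4, -0.7, 1.2]
opening: 0.0358
grip_force: 30.0
```

Request:
step_arm(commands=[{"translation": [-4, 0, 0], "roll": 0}, {"translation": [-4, 0, 0], "roll": 0}, {"translation": [-4, 0, 0], "roll": 0}, {"translation": [-4, 0, 0], "roll": 0}])

```text
time: 10.0
tool_pos: [0.5106, 0.06, 0.0204]
tool_rot: [-3.142, -0.0, -2.922]
contact_force: [-3.4, -1.1, 3.7]
opening: 0.0357
grip_force: 30.0
```

Request:
step_arm(commands=[{"translation": [-3, 0, -0.2], "roll": 0}, {"translation": [-3, 0, 0], "roll": 0}, {"translation": [-3, 0, 0], "roll": 0}, {"translation": [-3, 0, 0], "roll": 0}])

```text
time: 10.33
tool_pos: [0.5221, 0.0626, 0.0205]
tool_rot: [-3.142, -0.0, -2.922]
contact_force: [-3.2, -0.6, 3.6]
opening: 0.0359
grip_force: 30.0
```

Request:
step_arm(commands=[{"translation": [-3, 0, 0], "roll": 0}, {"translation": [-3, 0, 0], "roll": 0}, {"translation": [-3, 0, 0], "roll": 0}, {"translation": [-2, 0, 0], "roll": 0}])

```text
time: 10.67
tool_pos: [0.5331, 0.065, 0.0205]
tool_rot: [-3.141, 0.0, -2.922]
contact_force: [-3.8, -1.1, 4.4]
opening: 0.0357
grip_force: 30.0
```

Request:
step_arm(commands=[{"translation": [-2, 0, 0], "roll": 0}, {"translation": [-2, 0, 0], "roll": 0}, {"translation": [-2, 0, 0], "roll": 0}, {"translation": [0, 0, 0], "roll": 0}])

```text
time: 11.0
tool_pos: [0.539, 0.0663, 0.0206]
tool_rot: [-3.141, 0.0, -2.922]
contact_force: [-2.7, -1.0, 3.1]
opening: 0.0361
grip_force: 30.0
```

Request:
step_arm(commands=[{"translation": [-1, 0, 0], "roll": 0}, {"translation": [-1, 0, 0], "roll": 0}, {"translation": [0, 0, 0], "roll": 0}])

```text
time: 11.25
tool_pos: [0.5404, 0.0666, 0.0206]
tool_rot: [-3.142, -0.0, -2.922]
contact_force: [-4.6, -0.9, 4.9]
opening: 0.0359
grip_force: 30.0
```

Request:
step_arm(commands=[{"translation": [-0.7, 0, 0], "roll": 0}, {"translation": [0, 0, 0], "roll": 0}])

```text
time: 11.42
tool_pos: [0.541, 0.0668, 0.0206]
tool_rot: [-3.142, -0.001, -2.922]
contact_force: [-4.8, -1.3, 5.3]
opening: 0.036
grip_force: 30.0
```

Request:
step_arm(commands=[{"translation": [-0.7, 0, 0], "roll": 0}, {"translation": [0, 0, 0], "roll": 0}])

```text
time: 11.58
tool_pos: [0.5417, 0.0669, 0.0206]
tool_rot: [-3.142, -0.0, -2.922]
contact_force: [-4.0, 0.1, 5.5]
opening: 0.0357
grip_force: 30.0
```

Request:
step_arm(commands=[{"translation": [-0.7, 0, 0], "roll": 0}, {"translation": [0, 0, 0], "roll": 0}])

```text
time: 11.75
tool_pos: [0.5423, 0.0671, 0.0206]
tool_rot: [-3.142, -0.001, -2.922]
contact_force: [-4.9, -1.2, 5.7]
opening: 0.0355
grip_force: 30.0
```

Request:
step_arm(commands=[{"translation": [-0.7, 0, 0], "roll": 0}, {"translation": [0, 0, 0], "roll": 0}])

```text
time: 11.92
tool_pos: [0.543, 0.0673, 0.0206]
tool_rot: [3.142, -0.001, -2.921]
contact_force: [-4.8, 0.7, 6.1]
opening: 0.0359
grip_force: 30.0
```

Request:
step_arm(commands=[{"translation": [-0.7, 0, 0], "roll": 0}, {"translation": [0, 0, 0], "roll": 0}])

```text
time: 12.08
tool_pos: [0.5437, 0.0674, 0.0206]
tool_rot: [-3.142, -0.001, -2.922]
contact_force: [-4.8, -1.4, 5.9]
opening: 0.0356
grip_force: 30.0
```

Request:
step_arm(commands=[{"translation": [-0.7, 0, 0], "roll": 0}, {"translation": [0, 0, 0], "roll": 0}])

```text
time: 12.25
tool_pos: [0.5444, 0.0675, 0.0206]
tool_rot: [-3.142, -0.001, -2.922]
contact_force: [-4.7, -0.0, 5.0]
opening: 0.0358
grip_force: 30.0
```

Request:
step_arm(commands=[{"translation": [-0.7, 0, 0], "roll": 0}, {"translation": [0, 0, 0], "roll": 0}])

```text
time: 12.42
tool_pos: [0.5451, 0.0677, 0.0206]
tool_rot: [-3.142, -0.001, -2.922]
contact_force: [-4.6, -0.5, 5.7]
opening: 0.0356
grip_force: 30.0
```

Request:
step_arm(commands=[{"translation": [-0.7, 0, 0], "roll": 0}, {"translation": [0, 0, 0], "roll": 0}])

```text
time: 12.58
tool_pos: [0.5457, 0.0678, 0.0206]
tool_rot: [-3.142, -0.001, -2.922]
contact_force: [-4.2, -1.1, 5.8]
opening: 0.0357
grip_force: 30.0
```

Request:
step_arm(commands=[{"translation": [-0.7, 0, 0], "roll": 0}, {"translation": [0, 0, 0], "roll": 0}])

```text
time: 12.75
tool_pos: [0.5464, 0.068, 0.0206]
tool_rot: [-3.142, -0.001, -2.921]
contact_force: [-4.9, -0.4, 5.5]
opening: 0.0357
grip_force: 30.0
```

Request:
step_arm(commands=[{"translation": [-0.7, 0, 0], "roll": 0}, {"translation": [0, 0, 0], "roll": 0}])

```text
time: 12.92
tool_pos: [0.5471, 0.0681, 0.0206]
tool_rot: [3.142, -0.001, -2.922]
contact_force: [-5.5, -1.6, 6.0]
opening: 0.0356
grip_force: 30.0
```

```bash
python3 - <<'E'
from h import *
s=observe(); print(s["time"],s["tool_pos"].round(4),s["contact_force"].round(1))
for c in("top","scene"):
    read_camera(c)
    for n in("module_rear","module"): print(c,n,search_frame(c,n)[:2])
im=read_camera("scene");a=cv2.resize(im[195:305,200:320,::-1],(480,440),interpolation=cv2.INTER_CUBIC)
im=read_camera("top");b=cv2.resize(im[170:280,245:325,::-1],(320,440),interpolation=cv2.INTER_CUBIC)
cv2.imwrite("pics/ins.png",np.hstack([a,b]))
E
```

```text
12.9167 [0.5471 0.0681 0.0206] [-5.5 -1.6  6. ]
top module_rear []
top module []
scene module_rear [{'at': [0.5275, 0.0761, 0.037], 'confidence': 0.71}]
scene module [{'at': [0.5295, 0.0746, 0.0356], 'confidence': 0.83}]
```

View pics/ins.png

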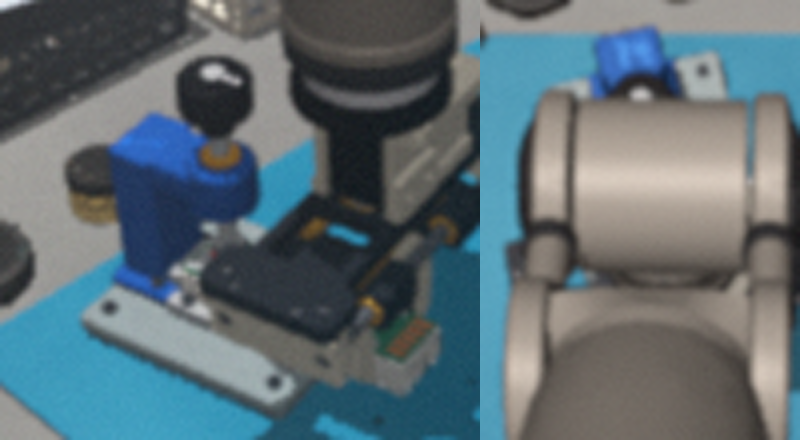

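The view shows the module in the channel with its contact end sticking out at crop (410,340). The pad end is hidden, so I'll rely on force to feel the stop.

Request:
step_arm(commands=[{"translation": [-0.6, 0, 0], "roll": 0}, {"translation": [0, 0, 0], "roll": 0}])

```text
time: 13.48
tool_pos: [0.5476, 0.0683, 0.0206]
tool_rot: [-3.142, -0.001, -2.922]
contact_force: [-4.9, -1.7, 6.8]
opening: 0.0357
grip_force: 30.0
```

Request:
step_arm(commands=[{"translation": [-0.6, 0, 0], "roll": 0}, {"translation": [0, 0, 0], "roll": 0}])

```text
time: 13.65
tool_pos: [0.5482, 0.0684, 0.0206]
tool_rot: [-3.142, -0.001, -2.922]
contact_force: [-4.6, -0.4, 6.3]
opening: 0.0358
grip_force: 30.0
```

Request:
step_arm(commands=[{"translation": [-0.6, 0, 0], "roll": 0}, {"translation": [0, 0, 0], "roll": 0}])

```text
time: 13.82
tool_pos: [0.5487, 0.0685, 0.0206]
tool_rot: [-3.142, -0.001, -2.922]
contact_force: [-4.3, -1.0, 6.2]
opening: 0.0357
grip_force: 30.0
```

```bash
python3 - <<'E'
from h import *
im=read_camera("wrist")[:,:,::-1].copy(); cv2.imwrite("pics/w3.png",im)
o=cv2.imread("pics/w2.png")
t=o[244:300,272:372]
r=cv2.matchTemplate(im,t,cv2.TM_CCOEFF_NORMED); _,m,_,l=cv2.minMaxLoc(r); print(m,l,"was (272,244)")
# finest scale of pixels: mm/px along module at that spot
s=observe();cal=get_calibration("wrist");zt=s["tool_pos"][2]-.0047+.0235
P=pix2world(cal,[(320,250),(320,260)],zt); print(np.linalg.norm(P[0]-P[1])*100,"mm/px")
# contacts' front edge absolute position (row of board end in w2 ~255)
col=im[:,300:340].astype(int).mean(1); print([(i,col[i].round().tolist()) for i in range(236,272,2)])
E
```

```text
0.9593111872673035 (272, 244) was (272,244)
0.37531528116293955 mm/px
[(236, [158.0, 140.0, 78.0]), (238, [158.0, 140.0, 78.0]), (240, [158.0, 140.0, 78.0]), (242, [158.0, 140.0, 79.0]), (244, [153.0, 140.0, 94.0]), (246, [147.0, 138.0, 103.0]), (248, [148.0, 139.0, 105.0]), (250, [149.0, 140.0, 108.0]), (252, [143.0, 139.0, 118.0]), (254, [138.0, 143.0, 143.0]), (256, [141.0, 145.0, 146.0]), (258, [192.0, 197.0, 199.0]), (260, [165.0, 172.0, 169.0]), (262, [100.0, 121.0, 78.0]), (264, [107.0, 130.0, 84.0]), (266, [107.0, 130.0, 84.0]), (268, [103.0, 132.0, 158.0]), (270, [105.0, 134.0, 160.0])]
```

```bash
python3 - <<'E'
from h import *
s=observe();cal=get_calibration("wrist");p=s["tool_pos"];y=s["tool_rot"][2];d=np.array([np.cos(y),np.sin(y)])
for row,z in((257,.0235),(261,.0235),(244,0.001)):
    P=pix2world(cal,[(321,row)],p[2]-.0047+z)[0,:2]; print(row,1e3*((P-p[:2])@d))
cal2=np.load("cal1.npy",allow_pickle=True).item()
E
```

```text
257 27.4061886874947
261 25.89709987527216
244 26.763878926050996
```

Request:
step_arm(commands=[{"translation": [-0.6, 0, 0], "roll": 0}, {"translation": [0, 0, 0], "roll": 0}])

```text
time: 14.03
tool_pos: [0.5487, 0.0685, 0.0206]
tool_rot: [3.142, -0.002, -2.921]
contact_force: [-7.9, -1.2, 9.0]
opening: 0.0358
grip_force: 30.0
```

Request:
step_arm(commands=[{"translation": [-0.6, 0, 0], "roll": 0}, {"translation": [0, 0, 0], "roll": 0}])

```text
time: 14.2
tool_pos: [0.5487, 0.0685, 0.0206]
tool_rot: [3.141, -0.004, -2.921]
contact_force: [-9.3, -2.9, 9.9]
opening: 0.0358
grip_force: 30.0
```

Request:
step_arm(commands=[{"translation": [-0.6, 0, 0], "roll": 0}, {"translation": [0, 0, 0], "roll": 0}])

```text
time: 14.37
tool_pos: [0.5487, 0.0685, 0.0206]
tool_rot: [3.141, -0.005, -2.921]
contact_force: [-11.8, -3.7, 10.8]
opening: 0.0361
grip_force: 30.0
```

Request:
step_arm(commands=[{"translation": [0.8, 0, -0.1], "roll": 0}, {"translation": [0.7, 0, -0.1], "roll": 0}, {"translation": [0, 0, 0], "roll": 0}])

```text
time: 14.62
tool_pos: [0.5487, 0.0685, 0.0206]
tool_rot: [3.142, -0.001, -2.922]
contact_force: [-5.0, -2.3, 5.6]
opening: 0.0357
grip_force: 30.0
```

Request:
step_arm(commands=[{"translation": [0, 0, 0], "roll": 0}, {"translation": [0, 0, 0], "roll": 0}, {"translation": [0, 0, 0], "roll": 0}, {"translation": [0, 0, 0], "roll": 0}, {"translation": [0, 0, 0], "roll": 0}, {"translation": [0, 0, 0], "roll": 0}, {"translation": [0, 0, 0], "roll": 0}], fingers=1)

```text
time: 15.2
tool_pos: [0.5495, 0.0686, 0.0207]
tool_rot: [-3.141, 0.0, -2.922]
contact_force: [-0.1, 0.0, 0.0]
opening: 0.078
grip_force: 0.0
```

Request:
step_arm(commands=[{"translation": [0, 0, -20], "roll": 0}, {"translation": [0, 0, -40], "roll": 0}, {"translation": [0, 0, -40], "roll": 0}, {"translation": [0, 0, -40], "roll": 0}, {"translation": [0, 0, -40], "roll": 0}, {"translation": [0, 0, -40], "roll": 0}, {"translation": [0, 0, -10], "roll": 0}])

```text
time: 15.78
tool_pos: [0.5518, 0.0687, 0.2578]
tool_rot: [-3.139, 0.011, -2.921]
contact_force: [0.5, 0.4, 0.7]
opening: 0.0917
grip_force: 0.0
```

```bash
python3 - <<'E'
from h import *
t=get_calibration("top");c=get_calibration("scene")
for n,uv in(("lampbase",(257,161)),("stalk top",(262,140)),("cyl",(293,160))):
    print(n,[pix2world(t,[uv],z)[0,:2].round(3).tolist() for z in(0,.1,.2)])
for n,uv in(("lampbase sc",(192,264)),("stalk",(190,200)),("arch top",(153,172))):
    print(n,[pix2world(c,[uv],z)[0,:2].round(3).tolist() for z in(0,.1,.2,.25)])
print("screen bottom",[pix2world(t,[(286,128)],z)[0,:2].round(3).tolist() for z in(0.05,.1,.15)], pix2world(c,[(250,197)],.08)[0])
s=observe();print(s["tool_pos"],s["qpos"].round(3))
for cam in("scene","top"):
    read_camera(cam); print(cam,[(r["at"],r["confidence"]) for r in search_frame(cam,"module")[:1]+search_frame(cam,"knob_top")[:1]])
E
```

```text
lampbase [[0.77, 0.167], [0.737, 0.157], [0.704, 0.148]]
stalk top [[0.827, 0.155], [0.79, 0.146], [0.753, 0.138]]
cyl [[0.773, 0.074], [0.739, 0.071], [0.706, 0.068]]
lampbase sc [[0.767, 0.17], [0.662, 0.223], [0.557, 0.277], [0.505, 0.304]]
stalk [[0.987, 0.023], [0.848, 0.099], [0.71, 0.175], [0.641, 0.213]]
arch top [[1.189, 0.012], [1.02, 0.09], [0.851, 0.167], [0.767, 0.206]]
screen bottom [[0.84, 0.091], [0.821, 0.089], [0.801, 0.086]] [ 0.78404127 -0.02249845  0.08      ]
[0.551779   0.0687001  0.25784028] [-0.014  0.371  1.393 -0.     1.366 -1.805]
scene [([0.5751, 0.0818, 0.0332], 0.68), ([0.6275, 0.0969, 0.1601], 0.69)]
top [([0.5484, 0.0699, 0.0395], 0.9)]
```

Request:
step_arm(commands=[{"translation": [-22, -0.3, 0], "roll": 0}, {"translation": [-22, -0.3, 0], "roll": 0}, {"translation": [-22, -0.3, 0], "roll": 0}, {"translation": [-22, -0.3, 0], "roll": 0}, {"translation": [0, 0, 0], "roll": -0.115}, {"translation": [0, 0, 0], "roll": -0.115}, {"translation": [0, 0, 0], "roll": -0.115}, {"translation": [0, 0, 0], "roll": -0.115}, {"translation": [0, 0, 0], "roll": -0.115}, {"translation": [0, 0, 0], "roll": -0.115}, {"translation": [0, 0, 0], "roll": -0.115}, {"translation": [0, 0, 0], "roll": -0.115}, {"translation": [0, 0, 0], "roll": -0.115}, {"translation": [0, 0, 0], "roll": -0.115}, {"translation": [0, 0, 0], "roll": 0}, {"translation": [0, 0, 0], "roll": 0}])

```text
time: 17.42
tool_pos: [0.6351, 0.0867, 0.2489]
tool_rot: [3.139, -0.001, -1.775]
contact_force: [1.5, 0.1, -0.3]
opening: 0.0917
grip_force: 0.0
```

```bash
python3 - <<'E'
from h import *
s=observe(); print(s["time"],s["tool_pos"],s["tool_rot"],s["qpos"].round(3))
im=read_camera("wrist"); cal=get_calibration("wrist"); cv2.imwrite("pics/w4.png",im[:,:,::-1]); np.save("cal4.npy",cal,allow_pickle=True)
for n in("knob_top","spindle","module"): print(n,[(r["at"],r["confidence"]) for r in search_frame("wrist",n)[:2]])
E
```

```text
17.4167 [0.63511579 0.08667156 0.24890753] [ 3.13867785e+00 -7.26894448e-04 -1.77505753e+00] [ 0.016  0.551  1.128 -0.     1.466 -2.921]
knob_top [([0.636, 0.0853, 0.1623], 0.95), ([0.573, 0.2782, 0.0212], 0.27)]
spindle [([0.6341, 0.0871, 0.1628], 0.9), ([0.5727, 0.2777, 0.0208], 0.41)]
module [([0.5773, 0.07, 0.0387], 0.63), ([0.6442, 0.0807, 0.0201], 0.27)]
```

View pics/w4.png

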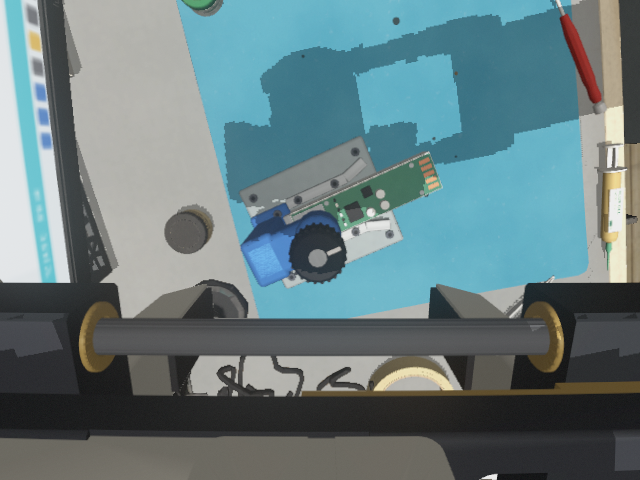

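The knob's white hub is at (318,257) with its line pointing to (340,250). The module lies in the channel under the foot. I'll work out the centring shift.

```bash
python3 - <<'E'
from h import *
im=cv2.imread("pics/w4.png");cal=np.load("cal4.npy",allow_pickle=True).item()
g=cv2.cvtColor(im,cv2.COLOR_BGR2GRAY)
roi=(im.max(2)<75).astype(np.uint8)*255; m=np.zeros_like(roi); m[215:290,280:356]=roi[215:290,280:356]
n,l,st,c=cv2.connectedComponentsWithStats(m); i=1+st[1:,4].argmax(); cn=cv2.findContours((l==i).astype(np.uint8),0,1)[0][0]
print("dark",st[i],cv2.minEnclosingCircle(cn))
s=observe();p=s["tool_pos"];y=s["tool_rot"][2]
for q in((318,257),cv2.minEnclosingCircle(cn)[0]):
    P=pix2world(cal,[q],.1625)[0]; d=P[:2]-p[:2]
    print(q,P,"tool shift mm",1e3*(d@[np.cos(y),np.sin(y)]),1e3*(d@[np.sin(y),-np.cos(y)]))
E
```

```text
dark [ 289  223   57   60 1964] ((317.4771423339844, 252.4467010498047), 29.785226821899414)
(318, 257) [0.63759394 0.08770417 0.1625    ] tool shift mm -1.4369809555986819 -1.8878976451864782
(317.4771423339844, 252.4467010498047) [0.63730219 0.08469741 0.1625    ] tool shift mm 1.5669419363893244 -2.2075161750491032
```

Request:
step_arm(commands=[{"translation": [0, -2, 20], "roll": 0}, {"translation": [0, 0, 30], "roll": 0}, {"translation": [0, 0, 30], "roll": 0}, {"translation": [0, 0, 20], "roll": 0}, {"translation": [0, 0, 10], "roll": 0}, {"translation": [0, 0, 4], "roll": 0}, {"translation": [0, 0, 0], "roll": 0}, {"translation": [0, 0, 0], "roll": 0}])

```text
time: 18.28
tool_pos: [0.6384, 0.0863, 0.1381]
tool_rot: [-3.139, 0.0, -1.772]
contact_force: [-0.4, -0.1, -0.2]
opening: 0.0923
grip_force: 0.0
```

Request:
step_arm(commands=[{"translation": [0, 0, 0], "roll": 0}, {"translation": [0, 0, 0], "roll": 0}, {"translation": [0, 0, 0], "roll": 0}, {"translation": [0, 0, 0], "roll": 0}, {"translation": [0, 0, 0], "roll": 0}, {"translation": [0, 0, 0], "roll": 0}, {"translation": [0, 0, 0], "roll": 0}, {"translation": [0, 0, 0], "roll": 0}, {"translation": [0, 0, 0], "roll": 0}, {"translation": [0, 0, 0], "roll": 0}], fingers=0, grip_force=30)

```text
time: 19.12
tool_pos: [0.6371, 0.0863, 0.1366]
tool_rot: [3.141, -0.0, -1.772]
contact_force: [-1.4, -0.0, 1.3]
opening: 0.0352
grip_force: 30.0
```

```bash
python3 - <<'E'
from h import *
for i in range(6):
    s=observe(); print(round(s["time"],3),s["tool_pos"].round(4),s["tool_rot"].round(4),s["qpos"][5].round(4),s["contact_force"].round(2),s["torque"].round(3),s["opening"].round(4),s["joint_efforts"][5].round(4)); read_camera("scene")
E
```

```text
Traceback (most recent call last):
AttributeError: 'float' object has no attribute 'round'
```

```bash
cat > obs.py <<'E'
from h import *
import sys
n=int(sys.argv[1]) if len(sys.argv)>1 else 4
S=[]
for i in range(n):
    S.append(observe()); 
    if i<n-1: read_camera("wrist")
m=lambda k:np.mean([np.asarray(s[k]) for s in S],0)
t=np.array([s["torque"][2] for s in S]); q=m("qpos")
row=[round(S[-1]["time"],2),round(float(m("tool_rot")[2]),4),round(float(q[5]-q[0]),4),round(float(m("tool_pos")[2]*1e3),2),round(float(t.mean()),4),round(float(t.std()),4),round(float(m("joint_efforts")[5]),4)]
print(*row,"F",m("contact_force").round(1),"op",round(float(m("opening"))*1e3,1))
open("log.txt","a").write(" ".join(map(str,row))+"\n")
E
python3 obs.py 6
```

```text
19.37 -1.7715 -2.9408 136.62 -0.0081 0.0279 -0.0152 F [-2.1  0.5  1.4] op 35.0
```

Request:
step_arm(commands=[{"translation": [0, 0, 0.13], "roll": 0.1}, {"translation": [0, 0, 0.13], "roll": 0.1}])

```text
time: 19.53
tool_pos: [0.6368, 0.0864, 0.1364]
tool_rot: [3.14, -0.001, -1.976]
contact_force: [-4.5, 0.3, 3.0]
opening: 0.0354
grip_force: 30.0
```

```bash
python3 obs.py 4
```

```text
19.68 -1.9748 -2.7376 136.34 -0.0205 0.1339 -0.1937 F [-5.   0.7  2.4] op 35.2
```

Request:
step_arm(commands=[{"translation": [0, 0, 0.13], "roll": 0.1}, {"translation": [0, 0, 0.13], "roll": 0.1}])

```text
time: 19.85
tool_pos: [0.6365, 0.0866, 0.1361]
tool_rot: [3.14, -0.001, -2.172]
contact_force: [-6.7, 1.8, 3.0]
opening: 0.0349
grip_force: 30.0
```

```bash
python3 obs.py 4
```

```text
20.0 -2.1727 -2.5398 136.08 -0.0422 0.1181 -0.2111 F [-6.8  1.3  2.7] op 35.1
```

```bash
sed -i 's/^print(\*row/print(t.round(3), np.round([s["joint_efforts"][5] for s in S],3))\nprint(*row/' obs.py
```

Request:
step_arm(commands=[{"translation": [0.4, 0.5, 0.13], "roll": 0.1}, {"translation": [0, 0, 0.13], "roll": 0.1}])

```text
time: 20.17
tool_pos: [0.6363, 0.0868, 0.1358]
tool_rot: [3.14, -0.0, -2.372]
contact_force: [-5.0, 2.9, 1.6]
opening: 0.0348
grip_force: 30.0
```

```bash
python3 obs.py 5
```

```text
[ 0.222 -0.032 -0.155 -0.193 -0.182] [-1.644 -0.278  0.898  0.175 -0.072]
20.37 -2.3717 -2.3409 135.84 -0.0678 0.1558 -0.1842 F [-4.9  2.8  2.2] op 35.1
```

Request:
step_arm(commands=[{"translation": [0, 0, 0.13], "roll": 0.1}, {"translation": [0, 0, 0.13], "roll": 0.1}])

```text
time: 20.53
tool_pos: [0.636, 0.0871, 0.1356]
tool_rot: [3.14, -0.001, -2.572]
contact_force: [-4.9, 2.9, 2.5]
opening: 0.0348
grip_force: 30.0
```

```bash
python3 obs.py 5
```

```text
[ 0.164 -0.032 -0.155 -0.143 -0.12 ] [-1.644 -0.278  0.898  0.176 -0.071]
20.73 -2.5717 -2.1412 135.58 -0.0571 0.1184 -0.1837 F [-6.   3.2  2.7] op 35.1
```

```bash
cat > o.py <<'E'
from cell import observe
s=observe(); t=s["torque"]; q=s["qpos"]
r=[round(s["time"],3),round(q[5]-q[0],4),round(t[2],4),round(s["joint_efforts"][5],4),round(s["qvel"][5],3),round(s["contact_force"][0],1),round(s["contact_force"][1],1),round(s["contact_force"][2],1)]
print(*r); open("t.txt","a").write(" ".join(map(str,r))+"\n")
E
python3 o.py
```

```text
20.733 -2.1448 -0.1195 -0.0713 -0.004 -5.8 3.6 2.9
```

Request:
step_arm(commands=[{"translation": [0.3, 0.6, 0.1], "roll": 0.08}, {"translation": [0, 0, 0.1], "roll": 0.08}, {"translation": [0, 0, 0.1], "roll": 0.08}])

```text
time: 20.98
tool_pos: [0.6359, 0.0875, 0.1353]
tool_rot: [3.14, -0.0, -2.811]
contact_force: [-4.4, 3.0, 1.4]
opening: 0.035
grip_force: 30.0
```

```bash
python3 o.py
```

```text
20.983 -1.9016 0.1229 -1.1279 0.953 -4.4 3.0 1.4
```

Request:
step_arm(commands=[{"translation": [0, 0, 0.1], "roll": 0.08}])

```text
time: 21.07
tool_pos: [0.6358, 0.0876, 0.1352]
tool_rot: [3.14, -0.001, -2.891]
contact_force: [-4.9, 3.8, 2.6]
opening: 0.0348
grip_force: 30.0
```

```bash
python3 o.py
```

```text
21.067 -1.8217 0.1322 -1.1163 0.953 -4.9 3.8 2.6
```

Request:
step_arm(commands=[{"translation": [0, 0, 0.1], "roll": 0.08}])

```text
time: 21.15
tool_pos: [0.6358, 0.0877, 0.1351]
tool_rot: [3.14, -0.001, -2.971]
contact_force: [-5.1, 4.1, 2.9]
opening: 0.0353
grip_force: 30.0
```

```bash
python3 o.py
```

```text
21.15 -1.7417 0.1286 -1.1154 0.952 -5.1 4.1 2.9
```

Request:
step_arm(commands=[{"translation": [0, 0, 0.1], "roll": 0.08}])

```text
time: 21.23
tool_pos: [0.6358, 0.0878, 0.135]
tool_rot: [3.14, -0.001, -3.051]
contact_force: [-5.0, 5.6, 1.8]
opening: 0.035
grip_force: 30.0
```

```bash
python3 o.py
```

```text
21.233 -1.6618 0.095 -1.1152 0.952 -5.0 5.6 1.8
```

Request:
step_arm(commands=[{"translation": [0, 0, 0.1], "roll": 0.08}])

```text
time: 21.32
tool_pos: [0.6358, 0.088, 0.1349]
tool_rot: [3.14, -0.001, -3.131]
contact_force: [-4.4, 5.0, 1.4]
opening: 0.0348
grip_force: 30.0
```

```bash
python3 o.py
```

```text
21.317 -1.582 0.1979 -1.115 0.953 -4.4 5.0 1.4
```

Request:
step_arm(commands=[{"translation": [0, 0, 0.1], "roll": 0.08}])

```text
time: 21.4
tool_pos: [0.6358, 0.0881, 0.1348]
tool_rot: [3.14, -0.001, 3.072]
contact_force: [-3.8, 5.6, 1.6]
opening: 0.0352
grip_force: 30.0
```

```bash
python3 o.py
```

```text
21.4 -1.5021 0.1303 -1.1147 0.952 -3.8 5.6 1.6
```

Request:
step_arm(commands=[{"translation": [0, 0, 0.1], "roll": 0.08}])

```text
time: 21.48
tool_pos: [0.6358, 0.0883, 0.1347]
tool_rot: [3.139, -0.001, 2.992]
contact_force: [-4.0, 6.7, 2.5]
opening: 0.035
grip_force: 30.0
```

```bash
python3 o.py
```

```text
21.483 -1.4222 0.1136 -1.1144 0.954 -4.0 6.7 2.5
```

Request:
step_arm(commands=[{"translation": [0.3, 0.6, 0.1], "roll": 0.08}])

```text
time: 21.57
tool_pos: [0.6358, 0.0885, 0.1346]
tool_rot: [3.14, -0.001, 2.912]
contact_force: [-2.2, 2.9, 1.4]
opening: 0.0351
grip_force: 30.0
```

```bash
python3 o.py
```

```text
21.567 -1.3419 0.095 -1.1489 0.966 -2.2 2.9 1.4
```

Request:
step_arm(commands=[{"translation": [0.2, 0.5, 0.1], "roll": 0.08}])

```text
time: 21.65
tool_pos: [0.6358, 0.0886, 0.1345]
tool_rot: [3.141, -0.0, 2.832]
contact_force: [-2.6, 2.0, 1.0]
opening: 0.0346
grip_force: 30.0
```

```bash
python3 o.py
```

```text
21.65 -1.2616 0.1246 -1.1353 0.965 -2.6 2.0 1.0
```

Request:
step_arm(commands=[{"translation": [0, 0.13, 0.1], "roll": 0.08}])

```text
time: 21.73
tool_pos: [0.6359, 0.0887, 0.1344]
tool_rot: [3.141, -0.0, 2.752]
contact_force: [-2.6, 3.6, 0.7]
opening: 0.0353
grip_force: 30.0
```

```bash
python3 o.py
```

```text
21.733 -1.1815 0.1273 -1.1155 0.958 -2.6 3.6 0.7
```

Request:
step_arm(commands=[{"translation": [0, 0.13, 0.1], "roll": 0.08}])

```text
time: 21.82
tool_pos: [0.636, 0.0888, 0.1343]
tool_rot: [3.141, -0.001, 2.672]
contact_force: [-2.4, 2.3, 1.0]
opening: 0.0351
grip_force: 30.0
```

```bash
python3 o.py
```

```text
21.817 -1.1015 0.1114 -1.1226 0.954 -2.4 2.3 1.0
```

Request:
step_arm(commands=[{"translation": [0, 0.13, 0.1], "roll": 0.08}])

```text
time: 21.9
tool_pos: [0.636, 0.0889, 0.1342]
tool_rot: [3.141, -0.001, 2.592]
contact_force: [-3.0, 3.0, 1.0]
opening: 0.0355
grip_force: 30.0
```

```bash
python3 o.py
```

```text
21.9 -1.0215 0.1608 -1.1242 0.955 -3.0 3.0 1.0
```

Request:
step_arm(commands=[{"translation": [0, 0.13, 0.1], "roll": 0.08}])

```text
time: 21.98
tool_pos: [0.6361, 0.0891, 0.1341]
tool_rot: [3.141, -0.001, 2.512]
contact_force: [-2.3, 2.4, 1.0]
opening: 0.0354
grip_force: 30.0
```

```bash
python3 o.py
```

```text
21.983 -0.9415 0.1462 -1.124 0.954 -2.3 2.4 1.0
```

Request:
step_arm(commands=[{"translation": [0, 0.13, 0.1], "roll": 0.08}])

```text
time: 22.07
tool_pos: [0.6362, 0.0892, 0.134]
tool_rot: [3.141, -0.001, 2.432]
contact_force: [-3.7, 3.4, 1.1]
opening: 0.035
grip_force: 30.0
```

```bash
python3 o.py
```

```text
22.067 -0.8615 0.1259 -1.1247 0.953 -3.7 3.4 1.1
```

Request:
step_arm(commands=[{"translation": [0, 0.13, 0.1], "roll": 0.08}])

```text
time: 22.15
tool_pos: [0.6363, 0.0893, 0.1339]
tool_rot: [3.141, -0.001, 2.352]
contact_force: [-3.0, 3.1, 0.9]
opening: 0.0349
grip_force: 30.0
```

```bash
python3 o.py
```

```text
22.15 -0.7815 0.1862 -1.1257 0.954 -3.0 3.1 0.9
```

Request:
step_arm(commands=[{"translation": [0, 0.13, 0.1], "roll": 0.08}])

```text
time: 22.23
tool_pos: [0.6364, 0.0894, 0.1338]
tool_rot: [3.141, -0.001, 2.272]
contact_force: [-3.0, 3.4, 0.2]
opening: 0.035
grip_force: 30.0
```

```bash
python3 o.py
```

```text
22.233 -0.7015 0.1441 -1.1258 0.954 -3.0 3.4 0.2
```

Request:
step_arm(commands=[{"translation": [0, 0.13, 0.1], "roll": 0.08}])

```text
time: 22.32
tool_pos: [0.6365, 0.0895, 0.1337]
tool_rot: [3.141, -0.001, 2.192]
contact_force: [-3.5, 4.1, -0.3]
opening: 0.0349
grip_force: 30.0
```

```bash
python3 o.py
```

```text
22.317 -0.6215 0.1204 -1.1258 0.954 -3.5 4.1 -0.3
```

Request:
step_arm(commands=[{"translation": [0, 0.13, 0.1], "roll": 0.08}])

```text
time: 22.4
tool_pos: [0.6366, 0.0895, 0.1336]
tool_rot: [3.141, -0.001, 2.112]
contact_force: [-2.9, 2.9, 1.3]
opening: 0.0348
grip_force: 30.0
```

```bash
python3 o.py
```

```text
22.4 -0.5414 0.1102 -1.1263 0.954 -2.9 2.9 1.3
```

Request:
step_arm(commands=[{"translation": [0, 0.13, 0.1], "roll": 0.08}])

```text
time: 22.48
tool_pos: [0.6368, 0.0896, 0.1335]
tool_rot: [3.141, -0.001, 2.032]
contact_force: [-2.6, 3.9, 1.2]
opening: 0.0349
grip_force: 30.0
```

```bash
python3 o.py
```

```text
22.483 -0.4615 0.1671 -1.1267 0.956 -2.6 3.9 1.2
```

Request:
step_arm(commands=[{"translation": [0, 0.13, 0.1], "roll": 0.08}])

```text
time: 22.57
tool_pos: [0.6369, 0.0897, 0.1334]
tool_rot: [3.141, -0.001, 1.952]
contact_force: [-2.4, 3.0, -0.1]
opening: 0.0348
grip_force: 30.0
```

```bash
python3 o.py
```

```text
22.567 -0.3815 0.1853 -1.1268 0.953 -2.4 3.0 -0.1
```

Request:
step_arm(commands=[{"translation": [0, 0.13, 0.1], "roll": 0.08}])

```text
time: 22.65
tool_pos: [0.637, 0.0897, 0.1333]
tool_rot: [3.141, -0.001, 1.872]
contact_force: [-2.2, 3.4, 1.1]
opening: 0.0356
grip_force: 30.0
```

```bash
python3 o.py
```

```text
22.65 -0.3015 0.1217 -1.1269 0.954 -2.2 3.4 1.1
```

Request:
step_arm(commands=[{"translation": [0, 0.13, 0.1], "roll": 0.08}])

```text
time: 22.73
tool_pos: [0.6371, 0.0898, 0.1332]
tool_rot: [3.141, -0.001, 1.792]
contact_force: [-3.0, 2.9, 1.0]
opening: 0.035
grip_force: 30.0
```

```bash
python3 o.py
```

```text
22.733 -0.2215 0.1166 -1.1271 0.952 -3.0 2.9 1.0
```

Request:
step_arm(commands=[{"translation": [0, 0.13, 0.1], "roll": 0.08}])

```text
time: 22.82
tool_pos: [0.6373, 0.0898, 0.1331]
tool_rot: [3.141, -0.001, 1.712]
contact_force: [-2.9, 2.8, 1.0]
opening: 0.0349
grip_force: 30.0
```

```bash
python3 o.py
```

```text
22.817 -0.1415 0.135 -1.1273 0.954 -2.9 2.8 1.0
```

Request:
step_arm(commands=[{"translation": [0, 0.13, 0.1], "roll": 0.08}])

```text
time: 22.9
tool_pos: [0.6374, 0.0898, 0.133]
tool_rot: [3.141, -0.001, 1.632]
contact_force: [-3.3, 3.6, 1.3]
opening: 0.0352
grip_force: 30.0
```

```bash
python3 o.py
```

```text
22.9 -0.0615 0.1879 -1.1275 0.954 -3.3 3.6 1.3
```

Request:
step_arm(commands=[{"translation": [0, 0.13, 0.1], "roll": 0.08}])

```text
time: 22.98
tool_pos: [0.6376, 0.0898, 0.1329]
tool_rot: [3.141, -0.001, 1.552]
contact_force: [-1.9, 2.8, 0.3]
opening: 0.035
grip_force: 30.0
```

```bash
python3 o.py
```

```text
22.983 0.0185 0.1931 -1.1277 0.951 -1.9 2.8 0.3
```

Request:
step_arm(commands=[{"translation": [0, 0.13, 0.1], "roll": 0.08}])

```text
time: 23.07
tool_pos: [0.6377, 0.0898, 0.1328]
tool_rot: [3.142, -0.001, 1.472]
contact_force: [-2.1, 3.6, 0.1]
opening: 0.0352
grip_force: 30.0
```

```bash
python3 o.py
```

```text
23.067 0.0985 0.0941 -1.1276 0.951 -2.1 3.6 0.1
```

Request:
step_arm(commands=[{"translation": [0, 0.13, 0.1], "roll": 0.08}])

```text
time: 23.15
tool_pos: [0.6378, 0.0897, 0.1327]
tool_rot: [-3.142, -0.001, 1.392]
contact_force: [-2.9, 3.6, 0.9]
opening: 0.0351
grip_force: 30.0
```

```bash
python3 o.py
```

```text
23.15 0.1785 0.1391 -1.1276 0.952 -2.9 3.6 0.9
```

Request:
step_arm(commands=[{"translation": [0, 0.13, 0.1], "roll": 0.08}])

```text
time: 23.23
tool_pos: [0.638, 0.0897, 0.1326]
tool_rot: [-3.142, -0.001, 1.312]
contact_force: [-2.6, 2.9, 0.5]
opening: 0.0345
grip_force: 30.0
```

```bash
python3 o.py
```

```text
23.233 0.2586 0.1389 -1.1275 0.952 -2.6 2.9 0.5
```

Request:
step_arm(commands=[{"translation": [0, 0.13, 0.1], "roll": 0.08}])

```text
time: 23.32
tool_pos: [0.6381, 0.0897, 0.1325]
tool_rot: [-3.142, -0.001, 1.232]
contact_force: [-2.1, 2.4, 0.4]
opening: 0.035
grip_force: 30.0
```

```bash
python3 o.py
```

```text
23.317 0.3386 0.1442 -1.1278 0.952 -2.1 2.4 0.4
```

Request:
step_arm(commands=[{"translation": [0, 0.13, 0.1], "roll": 0.08}])

```text
time: 23.4
tool_pos: [0.6382, 0.0896, 0.1323]
tool_rot: [-3.141, -0.001, 1.152]
contact_force: [-2.5, 2.9, 0.8]
opening: 0.0347
grip_force: 30.0
```

```bash
python3 o.py
```

```text
23.4 0.4186 0.1383 -1.1278 0.95 -2.5 2.9 0.8
```

Request:
step_arm(commands=[{"translation": [0, 0.13, 0.1], "roll": 0.08}])

```text
time: 23.48
tool_pos: [0.6384, 0.0896, 0.1323]
tool_rot: [-3.141, -0.001, 1.072]
contact_force: [-1.8, 3.1, 0.7]
opening: 0.0353
grip_force: 30.0
```

```bash
python3 o.py
```

```text
23.483 0.4986 0.0821 -1.1272 0.952 -1.8 3.1 0.7
```

Request:
step_arm(commands=[{"translation": [0, 0.13, 0.1], "roll": 0.08}])

```text
time: 23.57
tool_pos: [0.6385, 0.0895, 0.1322]
tool_rot: [-3.141, -0.001, 0.992]
contact_force: [-1.9, 2.6, 0.3]
opening: 0.0357
grip_force: 30.0
```

```bash
python3 o.py
```

```text
23.567 0.5786 0.1108 -1.1281 0.951 -1.9 2.6 0.3
```

Request:
step_arm(commands=[{"translation": [0, 0.13, 0.1], "roll": 0.08}])

```text
time: 23.65
tool_pos: [0.6386, 0.0894, 0.1321]
tool_rot: [-3.141, -0.001, 0.912]
contact_force: [-2.2, 2.8, 0.7]
opening: 0.0352
grip_force: 30.0
```

```bash
python3 o.py
```

```text
23.65 0.6586 0.0954 -1.1279 0.952 -2.2 2.8 0.7
```

Request:
step_arm(commands=[{"translation": [0, 0.13, 0.1], "roll": 0.08}])

```text
time: 23.73
tool_pos: [0.6387, 0.0893, 0.132]
tool_rot: [-3.141, -0.001, 0.832]
contact_force: [-1.8, 3.3, 0.7]
opening: 0.0353
grip_force: 30.0
```

```bash
python3 o.py
```

```text
23.733 0.7386 0.152 -1.1194 0.95 -1.8 3.3 0.7
```

Request:
step_arm(commands=[{"translation": [0, 0.13, 0.1], "roll": 0.08}])

```text
time: 23.82
tool_pos: [0.6388, 0.0892, 0.1319]
tool_rot: [-3.141, -0.001, 0.752]
contact_force: [-2.0, 2.7, 1.4]
opening: 0.0348
grip_force: 30.0
```

```bash
python3 o.py
```

```text
23.817 0.8186 0.1244 -1.1051 0.95 -2.0 2.7 1.4
```

Request:
step_arm(commands=[{"translation": [0, 0.13, 0.1], "roll": 0.08}])

```text
time: 23.9
tool_pos: [0.6389, 0.0891, 0.1319]
tool_rot: [-3.141, -0.001, 0.672]
contact_force: [-3.2, 2.6, 1.5]
opening: 0.0345
grip_force: 30.0
```

```bash
python3 o.py
```

```text
23.9 0.8986 0.1248 -1.0934 0.948 -3.2 2.6 1.5
```

Request:
step_arm(commands=[{"translation": [0, 0.13, 0.1], "roll": 0.08}])

```text
time: 23.98
tool_pos: [0.639, 0.089, 0.1318]
tool_rot: [-3.141, -0.001, 0.592]
contact_force: [-3.1, 2.4, 1.1]
opening: 0.0355
grip_force: 30.0
```

```bash
python3 o.py
```

```text
23.983 0.9786 0.2198 -1.0922 0.952 -3.1 2.4 1.1
```

Request:
step_arm(commands=[{"translation": [0, 0.13, 0.1], "roll": 0.08}])

```text
time: 24.07
tool_pos: [0.639, 0.0889, 0.1317]
tool_rot: [-3.141, -0.001, 0.512]
contact_force: [-2.0, 2.8, 0.6]
opening: 0.0351
grip_force: 30.0
```

```bash
python3 o.py
```

```text
24.067 1.0585 0.1064 -1.0901 0.951 -2.0 2.8 0.6
```

Request:
step_arm(commands=[{"translation": [0, 0.13, 0.1], "roll": 0.08}])

```text
time: 24.15
tool_pos: [0.6392, 0.0888, 0.1316]
tool_rot: [-3.141, -0.001, 0.432]
contact_force: [-2.1, 3.0, 0.6]
opening: 0.0353
grip_force: 30.0
```

```bash
python3 o.py
```

```text
24.15 1.1385 0.1822 -1.0878 0.951 -2.1 3.0 0.6
```

Request:
step_arm(commands=[{"translation": [0, 0.13, 0.1], "roll": 0.08}])

```text
time: 24.23
tool_pos: [0.6392, 0.0887, 0.1315]
tool_rot: [-3.141, -0.001, 0.352]
contact_force: [-2.9, 3.0, 1.3]
opening: 0.0356
grip_force: 30.0
```

```bash
python3 o.py
```

```text
24.233 1.2185 0.1811 -1.0852 0.95 -2.9 3.0 1.3
```

Request:
step_arm(commands=[{"translation": [0, 0.13, 0.1], "roll": 0.08}])

```text
time: 24.32
tool_pos: [0.6392, 0.0885, 0.1314]
tool_rot: [-3.141, -0.001, 0.272]
contact_force: [-1.9, 2.8, 1.4]
opening: 0.0352
grip_force: 30.0
```

```bash
python3 o.py
```

```text
24.317 1.2985 0.2037 -1.0825 0.951 -1.9 2.8 1.4
```

Request:
step_arm(commands=[{"translation": [0, 0.13, 0.1], "roll": 0.08}])

```text
time: 24.4
tool_pos: [0.6392, 0.0884, 0.1313]
tool_rot: [-3.141, -0.0, 0.192]
contact_force: [-2.8, 2.1, 1.5]
opening: 0.0348
grip_force: 30.0
```

```bash
python3 o.py
```

```text
24.4 1.3785 0.1854 -1.08 0.952 -2.8 2.1 1.5
```

Request:
step_arm(commands=[{"translation": [0, 0.13, 0.1], "roll": 0.08}])

```text
time: 24.48
tool_pos: [0.6393, 0.0882, 0.1312]
tool_rot: [-3.141, -0.0, 0.112]
contact_force: [-2.7, 2.4, 1.7]
opening: 0.0348
grip_force: 30.0
```

```bash
python3 o.py
```

```text
24.483 1.4586 0.215 -1.0775 0.95 -2.7 2.4 1.7
```

Request:
step_arm(commands=[{"translation": [0, 0.13, 0.1], "roll": 0.08}])

```text
time: 24.57
tool_pos: [0.6393, 0.0881, 0.1311]
tool_rot: [-3.141, -0.0, 0.032]
contact_force: [-3.6, 3.0, 1.7]
opening: 0.035
grip_force: 30.0
```

```bash
python3 o.py
```

```text
24.567 1.5386 0.1949 -1.0751 0.95 -3.6 3.0 1.7
```

Request:
step_arm(commands=[{"translation": [0, 0.13, 0.1], "roll": 0.08}])

```text
time: 24.65
tool_pos: [0.6393, 0.0879, 0.1311]
tool_rot: [-3.141, -0.0, -0.048]
contact_force: [-1.8, 2.2, 1.0]
opening: 0.0347
grip_force: 30.0
```

```bash
python3 o.py; python3 -c "
import numpy as np
a=np.loadtxt('t.txt')[4:]
for lo,hi in((-2,-1),(-1,-.3),(-.3,.68),(.68,1.2),(1.2,1.8)):
    m=(a[:,1]>=lo)&(a[:,1]<hi);print(lo,hi,a[m,2].mean().round(4),(a[m,2].std()/m.sum()**.5).round(4),a[m,3].mean().round(4))"
```

```text
24.65 1.6186 0.1757 -1.0725 0.949 -1.8 2.2 1.0
-2 -1 0.1284 0.0103 -1.1229
-1 -0.3 0.1452 0.009 -1.1259
-0.3 0.68 0.1313 0.0095 -1.1276
0.68 1.2 0.1516 0.0159 -1.098
1.2 1.8 0.1926 0.0055 -1.0788
```

The joint effort stayed at about -1.128 until 0.66 rad. It then stepped by about 0.03 and settled onto a 0.031 per rad slope, which matches the foot's spring. The touch is therefore at about 0.69, and the target is 0.69 + 1.57 = 2.26, which is 0.64 rad further.

Request:
step_arm(commands=[{"translation": [0, 0.13, 0.1], "roll": 0.08}, {"translation": [0, 0.13, 0.1], "roll": 0.08}, {"translation": [0, 0.13, 0.1], "roll": 0.08}, {"translation": [0, 0.13, 0.1], "roll": 0.08}, {"translation": [0, 0.13, 0.1], "roll": 0.08}, {"translation": [0, 0.13, 0.1], "roll": 0.08}, {"translation": [0, 0.13, 0.1], "roll": 0.08}])

```text
time: 25.23
tool_pos: [0.639, 0.087, 0.1304]
tool_rot: [-3.141, 0.0, -0.608]
contact_force: [-3.1, 2.9, 2.1]
opening: 0.0351
grip_force: 30.0
```

```bash
python3 o.py
```

```text
25.233 2.1787 0.2146 -1.0546 0.952 -3.1 2.9 2.1
```

Request:
step_arm(commands=[{"translation": [0, 0.07, 0.06], "roll": 0.05}, {"translation": [0, 0.04, 0.04], "roll": 0.03}, {"translation": [0, 0, 0], "roll": 0}, {"translation": [0, 0, 0], "roll": 0}, {"translation": [0, 0, 0], "roll": 0}])

```text
time: 25.65
tool_pos: [0.6389, 0.0869, 0.1303]
tool_rot: [-3.141, 0.0, -0.686]
contact_force: [-3.8, 4.0, 2.1]
opening: 0.035
grip_force: 30.0
```

```bash
python3 o.py
```

```text
25.65 2.2565 0.0742 0.0689 0.011 -3.8 4.0 2.1
```

Request:
step_arm(commands=[{"translation": [0, 0, 0], "roll": 0}, {"translation": [0, 0, 0], "roll": 0}, {"translation": [0, 0, 0], "roll": 0}, {"translation": [0, 0, 0], "roll": 0}, {"translation": [0, 0, 0], "roll": 0}, {"translation": [0, 0, 0], "roll": 0}, {"translation": [0, 0, 0], "roll": 0}], fingers=1)

```text
time: 26.23
tool_pos: [0.639, 0.0862, 0.1301]
tool_rot: [3.142, -0.0, -0.688]
contact_force: [-0.8, -0.2, -0.8]
opening: 0.077
grip_force: 0.0
```

```bash
python3 o.py
```

```text
26.233 2.2593 -0.0135 -0.0017 0.001 -0.8 -0.2 -0.8
```

Request:
step_arm(commands=[{"translation": [0, 0, -10], "roll": 0}, {"translation": [0, 0, -30], "roll": 0}, {"translation": [0, 0, -40], "roll": 0}, {"translation": [0, 0, -30], "roll": 0}, {"translation": [0, 0, -10], "roll": 0}, {"translation": [0, 0, 0], "roll": 0}, {"translation": [0, 0, 0], "roll": 0}])

```text
time: 26.82
tool_pos: [0.6387, 0.0863, 0.2501]
tool_rot: [-3.141, -0.0, -0.688]
contact_force: [0.2, 0.1, -0.2]
opening: 0.0915
grip_force: 0.0
```

```bash
python3 - <<'E'
from h import *
s=observe(); print(s["time"],s["tool_pos"],s["tool_rot"],s["contact_force"])
im=read_camera("wrist")[:,:,::-1].copy(); cal=get_calibration("wrist"); cv2.imwrite("pics/w5.png",im)
def line(im,cal,z,c0):
    uv=world2pix(cal,[c0])[0]; y,x=np.mgrid[:480,:640]
    m=(im.min(2)>110)&(np.hypot(x-uv[0],y-uv[1])<27)
    p=pix2world(cal,np.c_[x[m],y[m]],z)[:,:2]; h=p-np.array(c0[:2]); r=np.hypot(*h.T)
    k=(r>.007)&(r<.015); d=h[k].mean(0); return uv,m.sum(),k.sum(),np.arctan2(d[1],d[0])
a=line(cv2.imread("pics/w4.png"),np.load("cal4.npy",allow_pickle=True).item(),.1625,(.6375,.0872,.1625))
b=line(im,cal,.156,(.6375,.0872,.156)); print(a,b,"cw turn mod 2pi",(a[3]-b[3])%(2*np.pi))
u=a[0]
q=lambda I,c:cv2.resize(I[max(0,int(c[1])-75):int(c[1])+75,max(0,int(c[0])-75):int(c[0])+75],(400,400),interpolation=cv2.INTER_CUBIC)
cv2.imwrite("pics/fin.png",np.hstack([q(cv2.imread("pics/w4.png"),a[0]),q(im,b[0])]))
E
```

```text
26.8167 [0.63871292 0.08634334 0.2501411 ] [-3.14147145e+00 -2.92800178e-04 -6.88373825e-01] [ 0.22683937  0.09753677 -0.19292053]
(array([317.98173366, 256.22446886]), np.int64(319), np.int64(59), np.float64(-2.9954343807894075)) (array([320.27628218, 253.951783  ]), np.int64(367), np.int64(58), np.float64(-1.8790707914282208)) cw turn mod 2pi 5.166821717818399
```

View pics/fin.png

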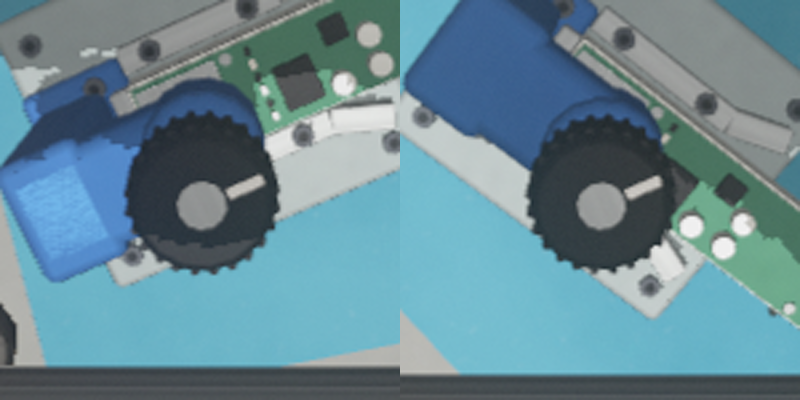

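The two views show the knob's line turned with the tool: 5.17 rad seen against 5.20 commanded, so there was no slip. The module is still seated under the foot, and the gripper is clear above everything.

```bash
python3 -c "from cell import hand_in; print(hand_in())"
```

```text
the job is handed in; nothing more can be done
None
```

The module is home against the end stop and the clamp is tightened about a quarter turn past the touch (touch found from the wrist joint's effort). The gripper let go and is clear, nothing else on the bench was touched on purpose, and the job is handed in at about 27 s with no verdict returned.

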